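Lock the grinding cup onto the nut mill

ROBOT

A 7-joint arm with a two-finger parallel gripper is mounted at the origin on a cart in front of the work surface, level with it; the furniture and walls round the work are solid. World frame = base frame: x ahead of the robot, y to its left, z up, the work surface at z = 0. Lengths are in m, angles in rad, forces in N, time in s.
With the tool pointing down it reaches from about 0.4 to 0.85 m from the base axis. Payload 10.4 kg.
Tool frame: the origin (TCP) lies on the centre line of the jaws, within the pads' length; the fingertips stand 8 mm ahead of it and the grasp point (between the pads) lies 11 mm behind it (r.finger_overhang is the distance from the TCP to the fingertips, in m); z points along the fingers, y is the line along which they close (so a half turn about z gives the same grasp; the last joint's range is limited). The gripper opens to 87 mm and grips with 3 to 60 N. Pads are 19 mm wide; open, the fingers measure 117 mm over their backs; the gripper's body (75 mm by 190 mm) begins 51 mm behind the grasp point.
Start: joints at [1.175, 0.332, -0.065, 1.46, 0.022, 1.35, -0.088], TCP at [0.228, -0.582, 0.231] pointing down, gripper open.
Joint ranges: [-2.6, 2.6], [-0.5, 2.12], [-1.47, 1.34], [0.16, 2.42], [-1.27, 4.41], [0.06, 2.06], [-2.6, 2.6]. Speed limits (rad/s): [2.22, 2.22, 2.79, 2.79, 3.14, 3.14, 3.14].

INTERFACE

Orientations are given as a unit quaternion [x, y, z, w].
In Python, from bench import r, vision gives the robot as it stands.
- The arm moves only by the tool drive_tool, never from a script. Its argument "series" is a list of rows, each a list of 2 entries, a list of its own where there are three numbers: the shift along the world's x, y, z in cm, then the turn about the world's z in degrees. A call has exactly 10 rows; each row shifts and turns the commanded pose from where the row before left it; what a row does not reach is not made up. A row lasts 1/8 s, in which the tool goes at most 62.5 mm and 10.7 degrees, less where a joint would pass 70% of its speed; a pose out of reach is approached as far as the arm can. A call with a gripper value outside its range is refused whole. "hand" is the closure, from 0 (fully open) to 1 (shut), set as the call begins (left out, the last holds). The fingers move at their own pace and stop on an object; "newtons" is the grip in N (left out, the last holds). Time passes only in rows, so rows that do not move let the fingers close, or fill a call up. It gives the time, the measured TCP pose, the force, the opening and the grip force at its end, in the units of the state.
- r.read_state(): the state, without advancing time (a new reading comes with each control period).
- vision.camera(name): name is "side" or "top" or "wrist"; returns a dict with "color" (480x640x3 uint8, red, green, blue), "intrinsics" (3x3 intrinsics, pixels), "R" (3x3) and "t" (3): a world point X has camera coordinates R X + t; the wrist camera has in their place "mount" (4x4, takes a point from camera to tool coordinates, whose origin is the TCP and whose axes are the flange's). Camera axes: x right, y down, z forward; pixel columns grow to the right and rows downward; lengths in m; the calibration is good to about 2 mm. A picture is of the moment at which its call begins: read the wrist's pose just before it. There is no depth.
- r.close_job(): hands the job in; it is judged then, once.
The state is a dict: "time": time; "joint_positions": joint angles; "joint_vel": joint speeds; "joint_torque": joint torques, N m; "ee_pos": TCP position; "eef_rot": TCP orientation; "ft_force": force on the tool from outside, world axes, zero at the start; "torque": the same for the moment, N m; "width": finger opening in m; "grip_force": force on a finger pad.
Only numpy, scipy, OpenCV 4.12 (cv2) and the standard library are available. Lean on these libraries where they do the work, as an engineer would, in place of code of your own. Each camera call takes 0.05 s, during which the arm holds its last target. There are 200 camera calls.

TASK

Fit the grinding cup onto the nut mill: lift it by its bar grip, lower it upright into the socket so that its two lugs go down the two slots, push it down against the spring and turn it a quarter turn clockwise (seen from above), then let it spring up into its lock and let go. The slots stand somewhat clockwise of the mill's mark, differently each time, so feel for them and never force the cup: a firm hand push is enough, and pressing or wringing it against the mill with 50 N breaks the collar. Leave the jam jar and the price cards where they stand.

Things in the scene. Friction and masses are not known exactly. Their poses are not given: they have to be found in the camera images.
- cup_mid (a point): Centre (half-way up, on its axis) of the loose closed grinding cup: 124 mm high, about 0.2 kg, clear amber body 68 mm across, standing upright on its black foot, z up. Its x axis runs along its bar grip and through its two lugs. It is the same after a half turn.
- cup_grip (a point): Point on the cup's axis in its grip, a black upright bar across the top: 50 mm long along the cup's x, 18 mm thick along y, from 15 mm below this point (the lid) to 14 mm above it (the top of the cup); orange dots on top of both ends.
- cup_foot (a point): Centre of the underside of the cup's foot, 62 mm below its middle and 110 mm below the grip point. Tapered nose 57 mm across, 8 mm high, then a neck 59 mm across. Two orange lugs stand out of the neck at +x and -x of the cup (below the ends of the bar): 10 mm wide, 6 mm high, reaching 37.5 mm from the axis, undersides 8 mm above this point.
- mill: Fixed motor base of the nut mill, grey, 124 mm across, 90 mm high with the metal bayonet collar on top. Origin at the centre of its underside, z up; -x is its front, with a red button and an orange mark.
- mill_rim (a point): Centre of the level rim of the collar, 90 mm above the mill's origin; bore 62 mm. In the rim are two opposite slots 13.5 mm wide. The line through them is the mill's x axis turned clockwise (from above) by some 0.10 to 0.85 rad (6 to 49 degrees), as the collar was clamped on: not measured, to be felt or seen. It does not turn. While the lugs lie on the rim, the foot is 8 mm below the rim.
- mill_groove (a point): Point on the socket's axis 11 mm below the rim. Lugs in the slots: the foot meets a sprung plate 13 mm below the rim, pushing up 4 N and 1 N more per mm. From 22 mm on the lugs are below the groove's roof and the cup can turn, clockwise from above only: 80 degrees (1.40 rad) brings the lugs under their notches, a rigid stop follows up to 7 degrees further.
- mill_floor (a point): Rigid floor of the socket, 25.5 mm below the rim, the lowest the foot can go (spring about 16.5 N there). After the 80 degree turn the lugs are under notches in the groove's roof, 5 mm wider than a lug; the spring lifts the cup 4 mm into them, foot 18 mm below the rim: locked, it cannot turn back.
- jam_jar: Loose jam jar, 62 mm across, 85 mm high, origin at the centre of its underside; not to be moved.
- price_card: Loose black bent price stand behind the cup, 47 x 88 x 58 mm, origin at the centre of its underside; not to be moved.
- price_stand_1: Another loose black price stand, left of the cup, 47 x 88 x 58 mm, origin at the centre of its underside; not to be moved.

How it is judged:
By the outcome, as a careful person would: the job done as asked, in the order asked, and still so for the second after the job is handed in, with the robot touching nothing.
It also fails if it takes over 64 s, if anything falls off the work surface, if the arm or the gripper's body presses on something with over 40 N, if the wrist force passes 120 N, or if a joint passes its speed limit or range.

## Working session

There is one attempt and no reset: what is moved stays moved. The work goes in short steps, Python scripts to look and compute and a tool call to move; the robot and the scene stay as the last step left them, time stands still between calls to the robot, and variables do not carry over. Pictures are saved under pics/ and viewed, at most 10 in all, crops included, and the job is handed in when it is done.

Besides the shell and the picture viewer there is one more tool, called by a JSON object that holds its "name" and its "arguments", one argument or row to a line. drive_tool: Moves the arm, as the interface text tells. Its arguments: {"type":"object","properties":{"series":{"type":"array"},"hand":{"type":"number"},"newtons":{"type":"number"}},"required":["series"]}

```bash
mkdir -p pics
cat > h.py <<'E'
import numpy as np, cv2
from scipy.spatial.transform import Rotation as Rot
from bench import r, vision
def cam(n):
    s=r.read_state(); c=vision.camera(n)
    K=np.array(c["intrinsics"])
    if n=="wrist":
        M=np.array(c["mount"]); T=np.eye(4); T[:3,:3]=Rot.from_quat(s["eef_rot"]).as_matrix(); T[:3,3]=s["ee_pos"]
        W=T@M; R=W[:3,:3].T; t=-R@W[:3,3]
    else: R=np.array(c["R"]); t=np.array(c["t"])
    return c["color"],K,R,t
def ray(uv,K,R,t):
    d=R.T@np.linalg.solve(K,[uv[0],uv[1],1]); return -R.T@t,d
def onz(uv,z,K,R,t):
    o,d=ray(uv,K,R,t); return o+d*(z-o[2])/d[2]
def proj(X,K,R,t):
    p=K@(R@np.array(X)+t); return p[:2]/p[2]
def save(n,im): cv2.imwrite("pics/"+n,cv2.cvtColor(np.ascontiguousarray(im),cv2.COLOR_RGB2BGR))
def blobs(im,lo,hi,amin=4):
    h=cv2.cvtColor(np.ascontiguousarray(im),cv2.COLOR_RGB2HSV); m=cv2.inRange(h,np.array(lo),np.array(hi))
    n,l,st,ce=cv2.connectedComponentsWithStats(m)
    return [(ce[i].round(1).tolist(),st[i].tolist()) for i in range(1,n) if st[i,4]>=amin]
E
python3 - <<'E'
from h import *
for n in ("top","side"):
    im,K,R,t=cam(n); save(n+"0.png",im); print(n,(-R.T@t).round(3),R[2].round(2),K[0,0])
    print(blobs(im,(3,150,120),(22,255,255)))
print(r.read_state())
E
```

```text
top [0.356 0.044 1.316] [ 0.18 -0.02 -0.98] 565.8908330344138
[([278.0, 60.4], [275, 59, 6, 4, 16]), ([295.4, 60.6], [282, 59, 26, 6, 54]), ([317.0, 59.5], [312, 59, 11, 3, 12]), ([326.8, 60.5], [326, 59, 2, 4, 4]), ([339.2, 60.5], [338, 59, 3, 4, 6]), ([345.5, 59.5], [345, 59, 2, 2, 4]), ([196.5, 61.5], [196, 61, 2, 2, 4]), ([214.3, 64.4], [210, 61, 9, 8, 16]), ([218.1, 61.0], [216, 60, 5, 4, 10]), ([223.0, 62.1], [222, 60, 4, 7, 12]), ([234.5, 62.2], [226, 60, 16, 8, 45]), ([247.6, 63.2], [243, 60, 10, 7, 28]), ([253.4, 60.8], [252, 60, 3, 3, 5]), ([263.5, 63.0], [256, 60, 15, 8, 48]), ([309.8, 61.2], [309, 61, 3, 2, 4]), ([83.5, 63.2], [83, 62, 2, 3, 4]), ([92.0, 66.5], [89, 62, 7, 10, 21]), ([98.2, 64.3], [97, 63, 3, 4, 6]), ([196.8, 64.5], [194, 63, 6, 4, 8]), ([275.1, 64.1], [272, 62, 7, 5, 9]), ([284.6, 65.3], [283, 63, 4, 5, 7]), ([208.5, 64.0], [207, 64, 4, 1, 4]), ([291.5, 65.0], [290, 65, 4, 1, 4]), ([380.4, 65.6], [379, 64, 3, 4, 5]), ([103.5, 69.2], [98, 66, 10, 7, 19]), ([130.2, 69.3], [127, 66, 9, 8, 21]), ([146.2, 70.6], [143, 67, 7, 8, 20]), ([150.6, 68.2], [150, 67,
[... 5453 characters left out ...]
37,  0.33279337, -0.0647067 ,  1.46084307,  0.02159201,
        1.34989774, -0.08852208]), 'joint_vel': array([-7.47371450e-05, -3.70668636e-04,  1.77814811e-03, -3.60845304e-03,
       -6.17001858e-04,  3.83274676e-04, -1.04004493e-03]), 'joint_torque': array([ 1.11017336e-03, -6.24548006e+01,  2.42992979e-02, -3.90714097e+01,
       -6.14622189e-02,  3.66440148e-02,  6.70612894e-05]), 'ee_pos': array([ 0.22754065, -0.58175398,  0.22984987]), 'eef_rot': array([ 9.82674757e-01,  1.85337351e-01, -1.38110685e-04, -6.07738517e-04]), 'ft_force': array([ 0.29398092, -0.62144917, -0.60038423]), 'torque': array([-0.04143458,  0.01325623, -0.04332671]), 'grip_force': 0.0, 'width': 0.087234112243305}
```

View pics/top0.png

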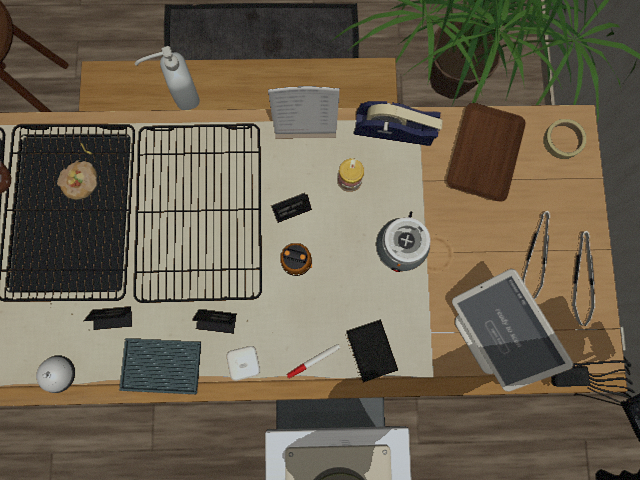

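View pics/side0.png

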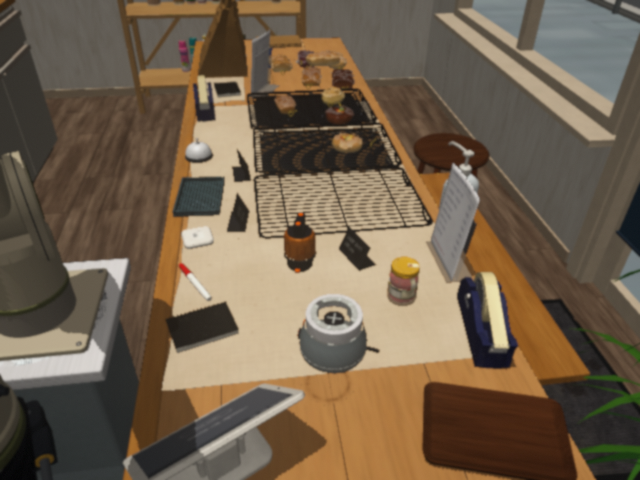

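Top: cup at about (296,258) with dots at (287,252.5) and (302,256.4); mill rim near (405,240), its button and mark near (397,266). Now I'll measure positions and crop the mill.

Run:
```python
from h import *
im,K,R,t=cam("top")
a=onz((286.8,252.5),.124,K,R,t);b=onz((302.2,256.4),.124,K,R,t)
c=(a+b)/2;d=a-b;print("dots",a.round(4),b.round(4),"len",np.linalg.norm(d),"mid",c.round(4),"ang",np.degrees(np.arctan2(d[1],d[0])))
print("mark z~.03",onz((398,265),.03,K,R,t).round(3),onz((396,268.5),.03,K,R,t).round(3))
print("rimguess",onz((406,240.5),.09,K,R,t).round(4))
print("jar",onz((351,170),.08,K,R,t).round(3))
s,K2,R2,t2=cam("side")
print(proj(c,K2,R2,t2), proj([*onz((406,240.5),.09,K,R,t)[:2],.09],K2,R2,t2))
A=cv2.resize(im[200:290,360:450],(400,400),interpolation=cv2.INTER_CUBIC)
B=cv2.resize(s[280:380,285:385],(400,400),interpolation=cv2.INTER_CUBIC)
save("mill0.png",np.hstack([A,B]))
```

```text
dots [0.5294 0.1017 0.124 ] [0.5205 0.0692 0.124 ] len 0.03378872350790157 mid [0.5249 0.0855 0.124 ] ang 74.62103307937056
mark z~.03 [ 0.51  -0.148  0.03 ] [ 0.502 -0.143  0.03 ]
rimguess [ 0.5562 -0.1589  0.09  ]
jar [ 0.722 -0.043  0.08 ]
[298.30487906 218.33746671] [331.14172148 311.22147368]
```

View pics/mill0.png

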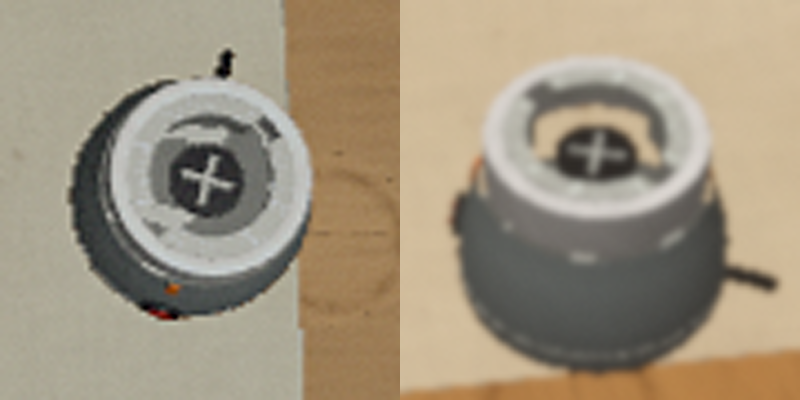

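The slots show clearly: crop (270,128) and (155,228), which is image (420.8,228.8) and (394.9,251.3). I'll move towards the mill and look closer.

{"name": "drive_tool", "arguments": {
  "series": [
    [[0, 0, 5], 0],
    [[0, 0, 5], 0],
    [[3.6, 4.6, 0], 6],
    [[3.6, 4.6, 0], 6],
    [[3.6, 4.6, 0], 6],
    [[3.6, 4.6, 0], 6],
    [[3.6, 4.6, 0], 6],
    [[3.6, 4.6, 0], 6],
    [[3.6, 4.6, 0], 6],
    [[3.6, 4.6, 0], 6]
  ],
  "hand": 0
}}

```text
time: 1.45
ee_pos: [0.5165, -0.2125, 0.3306]
eef_rot: [0.821, 0.57, 0.0, 0.0]
ft_force: [-0.3, -0.7, -0.1]
width: 0.0871
grip_force: 0.0
```

Run:
```python
from h import *
im,K,R,t=cam("top")
a=onz((394.9,251.3),.09,K,R,t);b=onz((420.8,228.8),.09,K,R,t);d=b-a
print("slots",a.round(4),b.round(4),np.linalg.norm(d),((a+b)/2).round(4),np.degrees(np.arctan2(d[1],d[0])), onz((407.7,240.1),.09,K,R,t).round(4))
for z in(.05,.07,.09):
  m=onz((398.9,265),z,K,R,t); d=(a+b)/2-m; print(z,np.degrees(np.arctan2(d[1],d[0])),np.hypot(d[0],d[1]))
s=r.read_state();print(s["ee_pos"],s["eef_rot"],s["joint_positions"].round(3))
im,K,R,t=cam("wrist");print((-R.T@t).round(3),R[2].round(2),K[0,0]);save("w1.png",im)
print(proj([.553,-.161,.09],K,R,t),proj([.525,.0855,.124],K,R,t))
```

```text
slots [ 0.5327 -0.1334  0.09  ] [ 0.5818 -0.1929  0.09  ] 0.07719432283544139 [ 0.5572 -0.1631  0.09  ] -50.460460402883015 [ 0.557  -0.1627  0.09  ]
0.05 -18.0149750034468 0.052721464072584025
0.07 -20.188217051034144 0.055967818561992254
0.09 -22.12073255019758 0.05928581318748536
[ 0.52062094 -0.20398968  0.33041068] [ 0.81709026  0.57650586  0.0019113  -0.00092014] [ 0.697  0.184 -0.467  1.453  0.079  1.523 -0.11 ]
[ 0.546 -0.135  0.484] [-0.09 -0.25 -0.96] 386.84154468205014
[339.16598259 143.70965705] [ 199.93672757 -153.80026897]
```

View pics/w1.png

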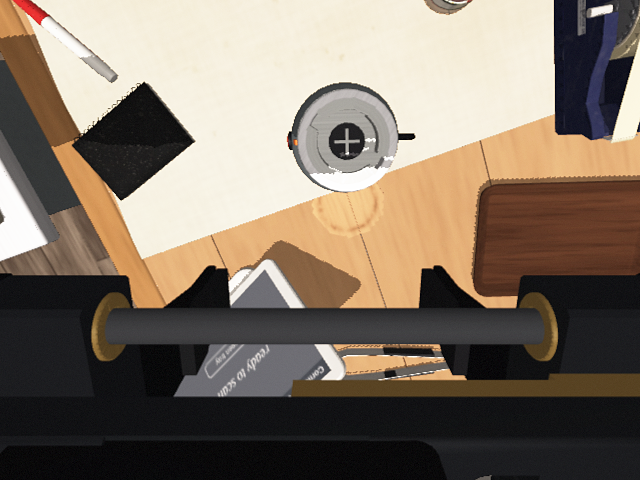

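The mill is in the wrist view, rim centre near (346,139), mark on its left and cord on its right. Cropping for the slots.

Run:
```python
from h import *
im,K,R,t=cam("wrist")
np.savez("w2.npz",K=K,R=R,t=t)
print(proj([.557,-.1628,.09],K,R,t))
for z in(.05,.07,.09):print(onz((296,139),z,K,R,t).round(3))
save("w2.png",cv2.resize(im[75:205,280:420],(700,650)[:2],interpolation=cv2.INTER_CUBIC)[:600])
```

```text
[344.08413494 140.27692995]
[ 0.509 -0.146  0.05 ]
[ 0.511 -0.146  0.07 ]
[ 0.512 -0.145  0.09 ]
```

View pics/w2.png

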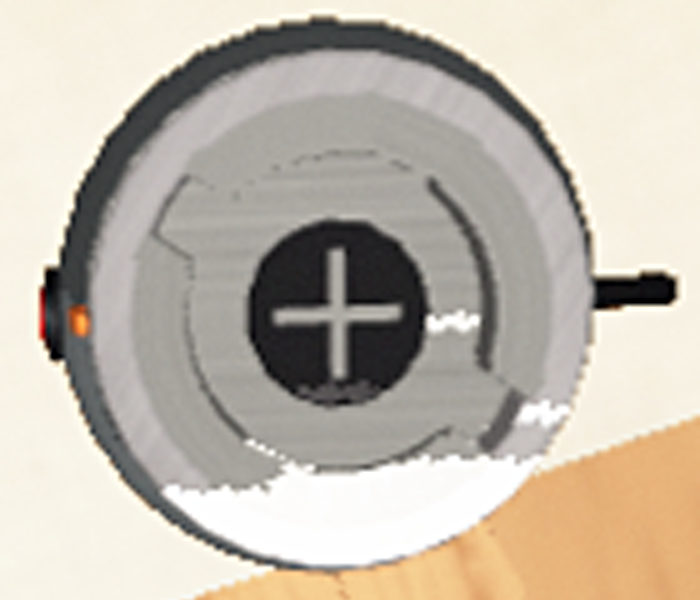

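Slot ends show at crop (172,206) and (517,420), and the bore centre near (340,308), i.e. image (348,137).

Run:
```python
from h import *
f=np.load("w2.npz");K,R,t=f["K"],f["R"],f["t"]
p=lambda u,v:(280+u/5,75+v/5)
a,b,c,m=[onz(p(*q),.09,K,R,t) for q in((172,206),(517,420),(340,308),(341,305))]
d=b-a;print(a.round(4),b.round(4),np.linalg.norm(d),((a+b)/2).round(4),c.round(4),m.round(4),np.degrees(np.arctan2(d[1],d[0])))
s=r.read_state();print(s["joint_vel"].round(3),s["ee_pos"],Rot.from_quat(s["eef_rot"]).as_matrix().round(3))
im,K,R,t=cam("wrist");im2,K2,R2,t2=cam("side")
# triangulate check using gripper-independent landmark: cord tip / side rim
B=im2[280:380,285:385]
g=cv2.cvtColor(np.ascontiguousarray(im2),cv2.COLOR_RGB2GRAY)
for X in([.557,-.163,.09],[*c[:2],.09]):print("side",proj(X,K2,R2,t2),"crop",(proj(X,K2,R2,t2)-[285,280])*4+[400,0])
```

```text
[ 0.5372 -0.1312  0.09  ] [ 0.5882 -0.1937  0.09  ] 0.08065980200411191 [ 0.5627 -0.1624  0.09  ] [ 0.5618 -0.1608  0.09  ] [ 0.5622 -0.1603  0.09  ] -50.84165239904145
[ 0.046 -0.011  0.069  0.007  0.016  0.003  0.004] [ 0.51721267 -0.21056835  0.33034757] [[ 0.346  0.938  0.   ]
 [ 0.938 -0.346  0.001]
 [ 0.001 -0.    -1.   ]]
side [331.95682668 312.83065554] crop [587.82730673 131.32262218]
side [334.46957699 311.6786553 ] crop [597.87830794 126.71462121]
```

{"name": "drive_tool", "arguments": {
  "series": [
    [[0.1, 2.5, 0], 1],
    [[0.1, 4, -0.5], 1],
    [[0.1, 4, -0.5], 1],
    [[0.2, 4, -0.5], 1],
    [[0.2, 4, -0.5], 1],
    [[0.1, 3.5, -0.5], 0.2],
    [[0.1, 2, -0.5], 0],
    [[0, 1, 0], 0],
    [[0, 0, 0], 0],
    [[0, 0, 0], 0]
  ]
}}

```text
time: 2.95
ee_pos: [0.5248, 0.0347, 0.3008]
eef_rot: [0.796, 0.605, 0.0, 0.0]
ft_force: [0.4, 0.1, -0.2]
width: 0.0868
grip_force: 0.0
```

Run:
```python
from h import *
s=r.read_state();print(s["joint_vel"].round(3),s["ee_pos"].round(4),s["joint_positions"].round(3),s["ft_force"].round(2))
im,K,R,t=cam("wrist");np.savez("w3.npz",K=K,R=R,t=t)
print((-R.T@t).round(3),proj([.525,.0855,.124],K,R,t))
bl=[b for b in blobs(im,(5,170,150),(20,255,255),15)];print(bl)
save("w3.png",im)
from scipy.optimize import least_squares
obs=[]
_,K1,R1,t1=cam("top");_,K2,R2,t2=cam("side");f=np.load("w2.npz")
V=[((407.7,240),K1,R1,t1,.46),((334.5,313.2),K2,R2,t2,.7),((348.2,137),f["K"],f["R"],f["t"],1.)]
q=least_squares(lambda x:np.concatenate([(proj([x[0],x[1],.09],*v[1:4])-v[0])/v[4] for v in V]),[.56,-.16],diff_step=1e-4)
print(q.x,q.fun)
```

```text
[-0.     0.002  0.    -0.    -0.002 -0.002 -0.001] [0.5248 0.0347 0.3008] [ 0.444  0.132 -0.652  1.581  0.081  1.455 -0.485] [ 0.4   0.12 -0.15]
[0.546 0.106 0.454] [306.92518732 149.9110307 ]
[([316.1, 130.5], [279, 113, 64, 58, 296]), ([308.8, 128.8], [304, 123, 11, 12, 107]), ([279.9, 152.9], [278, 146, 5, 15, 36]), ([288.4, 168.5], [284, 163, 11, 11, 36]), ([309.1, 170.0], [304, 165, 11, 11, 98]), ([323.0, 175.2], [320, 173, 6, 5, 16])]
[ 0.56012011 -0.16232604] [-0.48147256 -2.78442447 -1.20630605 -1.14969994 -1.30495766  1.720549  ]
```

View pics/w3.png

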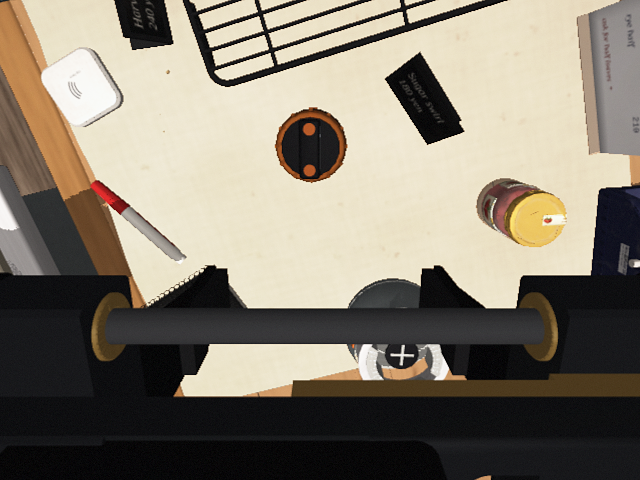

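The cup's two orange dots show clearly at (308.8,128.8) and (309.1,170.0), between price cards and jar that leave it room.

Run:
```python
from h import *
f=np.load("w3.npz");K,R,t=f["K"],f["R"],f["t"]
a=onz((308.8,128.8),.124,K,R,t);b=onz((309.1,170.0),.124,K,R,t);d=a-b
print(a,b,np.linalg.norm(d),((a+b)/2).round(4),np.degrees(np.arctan2(d[1],d[0])))
T=Rot.from_quat(r.read_state()["eef_rot"]).as_matrix();print(np.degrees(np.arctan2(T[1,0],T[0,0])),T[:,2])
# nearest edges of cards/jar to the cup
for n,uv,z in(("card",(388,75),0),("card2",(430,143),0),("jar",(478,200),.04)):print(n,onz(uv,z,K,R,t).round(3))
```

```text
[0.5313035  0.10155878 0.124     ] [0.52207256 0.06887393 0.124     ] 0.033963357321569056 [0.5267 0.0852 0.124 ] 74.22912998593013
74.48094898968097 [ 1.38024165e-04 -1.85684976e-04 -9.99999973e-01]
card [0.626 0.132 0.   ]
card2 [0.656 0.047 0.   ]
jar [ 0.684 -0.021  0.04 ]
```

{"name": "drive_tool", "arguments": {
  "series": [
    [[0.05, 2.5, 0], 0],
    [[0.05, 2.5, -1], 0],
    [[0, 0.05, -4], 0],
    [[0, 0, -5], 0],
    [[0, 0, -5], 0],
    [[0, 0, -3], 0],
    [[0, 0, -1.5], 0],
    [[0, 0, 0], 0],
    [[0, 0, 0], 0],
    [[0, 0, 0], 0]
  ]
}}

```text
time: 4.35
ee_pos: [0.5264, 0.0865, 0.1068]
eef_rot: [0.796, 0.606, 0.001, 0.001]
ft_force: [-0.3, -0.3, 0.6]
width: 0.0872
grip_force: 0.0
```

{"name": "drive_tool", "arguments": {
  "series": [
    [[0, 0, 0], 0],
    [[0, 0, 0], 0],
    [[0, 0, 0], 0],
    [[0, 0, 0], 0],
    [[0, 0, 0], 0],
    [[0, 0, 0], 0],
    [[0, 0, 0], 0],
    [[0, 0, 0], 0],
    [[0, 0, 0], 0],
    [[0, 0, 0], 0]
  ],
  "hand": 1,
  "newtons": 45
}}

```text
time: 5.6
ee_pos: [0.5257, 0.0864, 0.1055]
eef_rot: [0.796, 0.606, 0.0, 0.0]
ft_force: [0.6, 0.3, -0.2]
width: 0.018
grip_force: 45.0
```

{"name": "drive_tool", "arguments": {
  "series": [
    [[0, 0, 2], 0],
    [[0, 0, 4], 0],
    [[0, 0, 4], 0],
    [[0, 0, 3], 0],
    [[0.3, -2.4, 0.5], 6],
    [[0.7, -4.5, 0], 9.8],
    [[0.7, -4.5, 0], 9.8],
    [[0.7, -4.5, 0], 9.8],
    [[0.7, -4.5, 0], 9.8],
    [[0.3, -4.3, 0], 9.8]
  ]
}}

```text
time: 6.85
ee_pos: [0.5595, -0.1621, 0.2401]
eef_rot: [0.424, 0.906, -0.0, -0.0]
ft_force: [-0.0, -1.0, -2.1]
width: 0.018
grip_force: 45.0
```

{"name": "drive_tool", "arguments": {
  "series": [
    [[0, 0, -1], 0],
    [[0, 0, -1], 0],
    [[0, 0, -1], 0],
    [[0, 0, 0], 0],
    [[0, 0, 0], 0],
    [[0, 0, 0], 0],
    [[0, 0, 0], 0],
    [[0, 0, 0], 0],
    [[0, 0, 0], 0],
    [[0, 0, 0], 0]
  ]
}}

```text
time: 8.1
ee_pos: [0.5597, -0.1606, 0.2106]
eef_rot: [0.426, 0.905, 0.0, 0.0]
ft_force: [-0.2, -0.4, -1.3]
width: 0.0175
grip_force: 45.0
```

Run:
```python
from h import *
s=r.read_state();T=Rot.from_quat(s["eef_rot"]).as_matrix();print(s["ee_pos"].round(4),np.degrees(np.arctan2(T[1,0],T[0,0])),s["ft_force"].round(2),s["joint_positions"].round(2),s["width"])
w,_,_,_=cam("wrist");im,K,R,t=cam("side");c=cv2.resize(im[200:380,250:430],(480,480),interpolation=cv2.INTER_CUBIC)
save("h1.png",np.hstack([c[:, :],cv2.resize(w,(320,240))[[*range(240)]+[0]*240]]))
```

```text
[ 0.5597 -0.1606  0.2106] 129.55776531776274 [-0.2  -0.36 -1.27] [ 0.72  0.31 -0.63  1.58  0.19  1.31  0.75] 0.017492908944356015
```

View pics/h1.png

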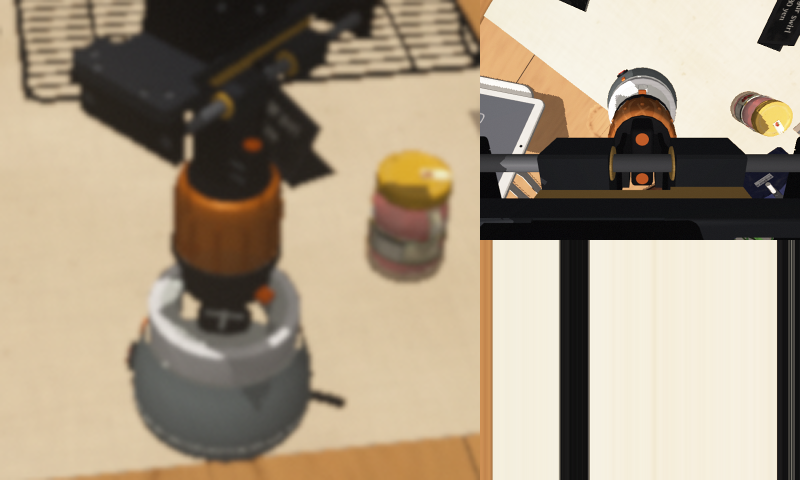

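The cup hangs upright over the mill, and its foot centre (side crop x≈223) is in line with the rim centre (222). Lowering slowly.

{"name": "drive_tool", "arguments": {
  "series": [
    [[0, 0, -0.4], 0],
    [[0, 0, -0.4], 0],
    [[0, 0, -0.4], 0],
    [[0, 0, -0.15], 0],
    [[0, 0, -0.15], 0],
    [[0, 0, -0.15], 0],
    [[0, 0, -0.1], 0],
    [[0, 0, -0.1], 0],
    [[0, 0, 0], 0],
    [[0, 0, 0], 0]
  ]
}}

```text
time: 9.45
ee_pos: [0.5597, -0.1606, 0.1921]
eef_rot: [0.426, 0.905, 0.0, 0.0]
ft_force: [0.4, 0.5, -2.9]
width: 0.0178
grip_force: 45.0
```

{"name": "drive_tool", "arguments": {
  "series": [
    [[0, 0, -0.1], 0],
    [[0, 0, -0.1], 0],
    [[0, 0, -0.1], 0],
    [[0, 0, -0.1], 0],
    [[0, 0, -0.1], 0],
    [[0, 0, -0.1], 0],
    [[0, 0, -0.1], 0],
    [[0, 0, 0], 0],
    [[0, 0, 0], 0],
    [[0, 0, 0], 0]
  ]
}}

```text
time: 10.7
ee_pos: [0.5597, -0.1606, 0.1851]
eef_rot: [0.426, 0.905, 0.0, 0.0]
ft_force: [0.4, 0.4, -2.1]
width: 0.0175
grip_force: 45.0
```

Run:
```python
from h import *
s=r.read_state();print(s["ee_pos"].round(4),s["ft_force"].round(2),s["torque"].round(2))
```

```text
[ 0.5597 -0.1606  0.1851] [ 0.36  0.42 -2.11] [ 0.01 -0.11  0.02]
```

Foot is 10.4 mm below the rim with no contact force, so the lugs are in the slots. Pushing down against the spring.

{"name": "drive_tool", "arguments": {
  "series": [
    [[0, 0, -0.15], 0],
    [[0, 0, -0.15], 0],
    [[0, 0, -0.15], 0],
    [[0, 0, -0.15], 0],
    [[0, 0, -0.15], 0],
    [[0, 0, -0.15], 0],
    [[0, 0, -0.15], 0],
    [[0, 0, -0.15], 0],
    [[0, 0, -0.15], 0],
    [[0, 0, 0], 0]
  ]
}}

```text
time: 11.95
ee_pos: [0.5601, -0.1607, 0.1726]
eef_rot: [0.426, 0.905, 0.0, 0.001]
ft_force: [-3.0, -0.2, 11.1]
width: 0.0178
grip_force: 45.0
```

{"name": "drive_tool", "arguments": {
  "series": [
    [[-0.03, 0, -0.1], 0],
    [[0, 0, 0], 0],
    [[0, 0, 0], -2],
    [[0, 0, 0], -3],
    [[0, 0, 0], -4],
    [[0, 0, 0], -4],
    [[0, 0, 0], -4],
    [[0, 0, 0], -4],
    [[0, 0, 0], -4],
    [[0, 0, 0], 0]
  ]
}}

```text
time: 13.2
ee_pos: [0.5608, -0.1609, 0.1724]
eef_rot: [0.612, 0.791, 0.001, 0.002]
ft_force: [0.6, -0.4, 11.4]
width: 0.0176
grip_force: 45.0
```

```bash
cat > st.py <<'E'
from h import *
s=r.read_state();T=Rot.from_quat(s["eef_rot"]).as_matrix();print(s["ee_pos"].round(4),np.degrees(np.arctan2(T[1,0],T[0,0])).round(2),s["ft_force"].round(2),s["torque"].round(2),T[:,2].round(4),s["joint_positions"][6])
E
python3 st.py
```

```text
[ 0.5608 -0.1609  0.1724] 104.49 [ 0.57 -0.45 11.41] [-0.03  0.03 -0.09] [ 0.0038 -0.0013 -1.    ] 0.3195104511522562
```

{"name": "drive_tool", "arguments": {
  "series": [
    [[0, 0, -0.1], -2],
    [[0, 0, 0], -5],
    [[0, 0, 0], -5],
    [[0, 0, 0], -5],
    [[0, 0, 0], -5],
    [[0, 0, 0], -5],
    [[0, 0, 0], -5],
    [[0, 0, 0], -5],
    [[0, 0, 0], -4],
    [[0, 0, 0], 0]
  ]
}}

```text
time: 14.45
ee_pos: [0.5608, -0.1611, 0.1715]
eef_rot: [0.85, 0.526, 0.001, 0.002]
ft_force: [-0.1, -1.2, 12.0]
width: 0.0177
grip_force: 45.0
```

```bash
python3 st.py
```

```text
[ 0.5608 -0.1611  0.1715] 63.49 [-0.06 -1.2  12.01] [-0.24  0.17 -0.02] [ 0.0041 -0.0016 -1.    ] -0.3693440489730486
```

{"name": "drive_tool", "arguments": {
  "series": [
    [[0, 0, 0], -4],
    [[0, 0, 0], -4],
    [[0, 0, 0], -3],
    [[0, 0, 0], -2],
    [[0, 0, 0], -1],
    [[0, 0, 0], -1],
    [[0, 0, 0], 0],
    [[0, 0, 0], 0],
    [[0, 0, 0], 0],
    [[0, 0, 0], 0]
  ]
}}

```text
time: 15.7
ee_pos: [0.5608, -0.1611, 0.1715]
eef_rot: [0.912, 0.411, 0.002, 0.001]
ft_force: [0.7, 0.3, 12.2]
width: 0.0176
grip_force: 45.0
```

```bash
python3 st.py
```

```text
[ 0.5608 -0.1611  0.1715] 48.55 [ 0.71  0.33 12.23] [-0.19  0.16  0.06] [ 0.0041 -0.0015 -1.    ] -0.6209463341311987
```

{"name": "drive_tool", "arguments": {
  "series": [
    [[0, 0, 0.1], 0],
    [[0, 0, 0.1], 0],
    [[0, 0, 0.1], 0],
    [[0, 0, 0.1], 0],
    [[0, 0, 0.1], 0],
    [[0, 0, 0.1], 0],
    [[0, 0, 0.1], 0],
    [[0, 0, 0], 0],
    [[0, 0, 0], 0],
    [[0, 0, 0], 0]
  ]
}}

```text
time: 16.95
ee_pos: [0.5605, -0.161, 0.1774]
eef_rot: [0.912, 0.411, 0.001, 0.001]
ft_force: [2.7, -2.3, 6.1]
width: 0.0177
grip_force: 45.0
```

```bash
python3 st.py
```

```text
[ 0.5605 -0.161   0.1774] 48.55 [ 2.73 -2.27  6.07] [-0.51 -0.76  0.05] [ 0.003 -0.001 -1.   ] -0.618865463569058
```

{"name": "drive_tool", "arguments": {
  "series": [
    [[0, 0, 0.05], 0],
    [[0, 0, 0.05], 0],
    [[0, 0, 0.05], 0],
    [[0, 0, 0.05], 0],
    [[0, 0, 0.05], 0],
    [[0, 0, 0.05], 0],
    [[0, 0, 0], 0],
    [[0, 0, 0], 0],
    [[0, 0, 0], 0],
    [[0, 0, 0], 0]
  ]
}}

```text
time: 18.2
ee_pos: [0.5599, -0.1608, 0.1777]
eef_rot: [0.912, 0.411, 0.0, 0.0]
ft_force: [10.4, -3.3, -13.1]
width: 0.0175
grip_force: 45.2
```

```bash
python3 st.py
```

```text
[ 0.5599 -0.1608  0.1777] 48.57 [ 10.43  -3.33 -13.07] [-1.06 -3.06  0.03] [ 8.e-04  3.e-04 -1.e+00] -0.6180274959882506
```

It's held at 18 mm depth, so the cup is locked. Relaxing the arm, then letting go.

{"name": "drive_tool", "arguments": {
  "series": [
    [[0, 0, -0.1], 0],
    [[0.05, 0, -0.1], 0],
    [[0, 0, 0], 0],
    [[0, 0, 0], 0],
    [[0, 0, 0], 0],
    [[0, 0, 0], 0],
    [[0, 0, 0], 0],
    [[0, 0, 0], 0],
    [[0, 0, 0], 0],
    [[0, 0, 0], 0]
  ]
}}

```text
time: 19.45
ee_pos: [0.5603, -0.1609, 0.1776]
eef_rot: [0.912, 0.411, 0.001, 0.0]
ft_force: [5.5, -2.9, -0.7]
width: 0.0175
grip_force: 45.1
```

{"name": "drive_tool", "arguments": {
  "series": [
    [[0, 0, 0], 0],
    [[0, 0, 0], 0],
    [[0, 0, 0], 0],
    [[0, 0, 0], 0],
    [[0, 0, 0], 0],
    [[0, 0, 0], 0],
    [[0, 0, 0], 0],
    [[0, 0, 0], 0],
    [[0, 0, 0], 0],
    [[0, 0, 0], 0]
  ],
  "hand": 0
}}

```text
time: 20.7
ee_pos: [0.5599, -0.1606, 0.1776]
eef_rot: [0.912, 0.411, 0.0, 0.0]
ft_force: [0.3, 0.3, 0.1]
width: 0.0872
grip_force: 0.0
```

{"name": "drive_tool", "arguments": {
  "series": [
    [[0, 0, 1], 0],
    [[0, 0, 2], 0],
    [[0, 0, 3], 0],
    [[0, 0, 3], 0],
    [[0, 0, 3], 0],
    [[0, 0, 2], 0],
    [[0, 0, 0], 0],
    [[0, 0, 0], 0],
    [[0, 0, 0], 0],
    [[0, 0, 0], 0]
  ]
}}

```text
time: 21.95
ee_pos: [0.5596, -0.1606, 0.3169]
eef_rot: [0.912, 0.411, -0.0, -0.0]
ft_force: [0.1, -0.1, 0.7]
width: 0.0868
grip_force: 0.0
```

```bash
python3 st.py
python3 - <<'E'
from h import *
im,K,R,t=cam("side");save("f.png",im[150:400,200:470].repeat(2,0).repeat(2,1))
E
```

```text
[ 0.5596 -0.1606  0.3169] 48.56 [ 0.07 -0.06  0.68] [-0.03 -0.09  0.04] [-9.e-04  3.e-04 -1.e+00] -0.5929357815836067
```

View pics/f.png

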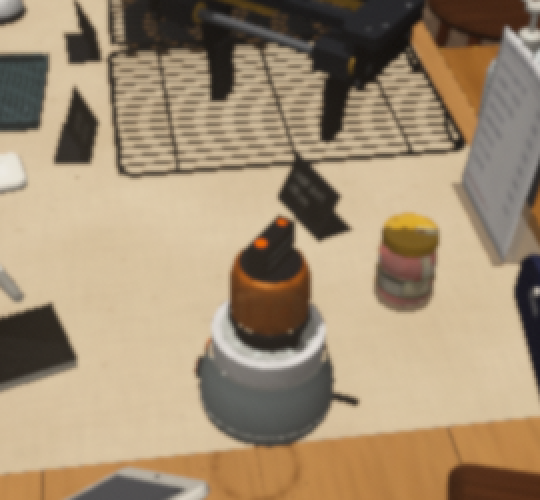

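The cup sits upright in the mill (crop (270,300)), the gripper is clear, and the jar and cards look undisturbed. Handing in.

```bash
python3 -c "
from bench import r
print(r.close_job())"
```

```text
the job is handed in; nothing more can be done
None
```

The grinding cup is locked in the mill: after an 81° clockwise turn it sprang up to 18 mm below the rim and held against a test pull, then I let go and handed the job in at about 22 s, with the jar and price cards untouched.

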